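# Meter three hem weights from the feeder and weigh them

## Robot

A 6-joint arm with a two-finger parallel gripper is mounted at the origin on a cart in front of the work surface, level with it; the furniture and walls round the work are solid. World frame = base frame: x ahead of the robot, y to its left, z up, the work surface at z = 0. Lengths are in m, angles in degrees, forces in N, time in s.
With the tool pointing down it reaches from about 0.225 to 0.875 m from the base axis. Payload 3.4 kg.
Tool frame: the origin (TCP) lies on the centre line of the jaws, within the pads' length; the fingertips stand ctrl.tip_extent ahead of it and the grasp point (between the pads) lies 11 mm behind it (ctrl.tip_extent is the distance from the TCP to the fingertips, in m); z points along the fingers, y is the line along which they close (so a half turn about z gives the same grasp; the last joint's range is limited). The gripper opens to 85 mm and grips with 20 to 120 N. Pads are 22 mm wide; open, the fingers measure 114 mm over their backs; the gripper's body (76 mm by 85 mm) begins 54 mm behind the grasp point. The pads swing forward as they close: fully open they stand 13 mm farther back than shut.
Start: joints at [-83.423, 15.808, 86.224, -0, 77.962, -6.933], TCP at [0.134, -0.559, 0.239] pointing down, gripper open.
Joint ranges: [-165.64, 165.64], [-43.16, 119.46], [12.63, 154.43], [-67.54, 247.53], [6.08, 155.33], [-154.97, 154.97]. Speed limits (degrees/s): [147.25, 147.25, 180, 180, 180, 180].

## Interface

Orientations are given as a 3x3 rotation matrix whose columns are the frame's x, y, z axes.
In Python, from bench import ctrl gives the robot as it stands. The module is installed in compiled form; this text tells all that it offers.
- The arm moves only by the shell command python3 -m inch 'ROWS' [FORCE]. ROWS is JSON, a list of rows, each an object of numbers: "dx", "dy", "dz": the shift along the world's x, y, z in cm; "rx", "ry", "rz": the turn, a rotation vector about the world's x, y, z in rad; "fingers": the opening, from 0 (shut) to 1 (fully open). In form: [{"dx": .., "dy": .., "dz": .., "rx": .., "ry": .., "rz": .., "fingers": ..}, ...]. A call has 1 to 5 rows; each row is the pose to reach, as a shift and turn from the pose commanded when the call began; what a row does not reach only later rows make up. A row lasts 1/8 s, in which the tool goes at most 62.5 mm and 10.7 degrees, less where a joint would pass 70% of its speed; a pose out of reach is approached as far as the arm can. A call with a gripper value outside its range is refused whole. The fingers move at their own pace and stop on an object; FORCE is the grip in N (left out, the last holds). Time passes only in rows, so rows that repeat a pose let the fingers close. It gives the time, the measured TCP pose, the force, the opening and the grip force at its end, in the units of the state.
- ctrl.sense(): the state, without advancing time (a new reading comes with each control period).
- ctrl.camera(name): name is "scene" or "top" or "wrist"; returns a dict with "frame" (384x512x3 uint8, blue, green, red), "intrinsics" (3x3 intrinsics, pixels), "R" (3x3) and "t" (3): a world point X has camera coordinates R X + t. Camera axes: x right, y down, z forward; pixel columns grow to the right and rows downward; lengths in m; the calibration is good to about 2 mm. A picture is of the moment at which its call begins. There is no depth.
- ctrl.close_job(): hands the job in; it is judged then, once.
Trained networks look in the newest picture that a camera, given by its name, has taken for a name from the list of things; names that differ only in an ending like _2 or _b are one class to them, and where a whole thing is asked for, a point or a joint stands for the part that bears it (a point fixed in the world has none). Each returns a list of dicts, best first, with "p" (0 to 1); they miss things now and then, are a little off and sometimes report something else, mostly with a low value. They report only what shows in the picture. A call takes as long as a camera call.
- ctrl.boxes_of(name, camera): "extent" ([left, top, width, height] as shares, 0 to 1, of the picture: columns of its width, rows of its height, round what is visible of it).
The state is a dict: "t": time; "q": joint angles; "qd": joint speeds; "tau": joint torques, N m; "tool_pos": TCP position; "ee_rot": TCP orientation; "force": force on the tool from outside, world axes, zero at the start; "moment": the same for the moment, N m; "opening": finger opening in m; "gripper_force": force on a finger pad.
Only numpy, scipy, OpenCV 4.12 (cv2) and the standard library are available. Lean on these libraries where they do the work, as an engineer would, in place of code of your own. Each camera call takes 0.05 s, during which the arm holds its last target. There are 200 camera calls.

## Task

Slide the feeder's bottom gate partly open by its upright handle so that exactly three of the five steel balls drop into the scale dish below, then push the gate fully shut again with the other two still in the feeder. Then weigh the portion: slide the brass poise outward along the scale beam until the beam balances level, its pointer at the white mark on the index post, with the poise let go. Spill no ball on the desk and leave the calculator, mouse, tape measure and thread spool where they are.

Things in the scene. Friction and masses are not known exactly. Their poses are not given: they have to be found in the camera images.
- feeder: Fixed weighing station. Origin on the desk under the middle of the ball feeder; +y along feeder, gate and beam to the gate handle, -y to the poise. Base plate 118 x 400 x 12 mm (y -0.33 to 0.07 m). Feeder: clear-fronted housing 30 x 114 mm, 105 to 210 mm up, on two 192 mm posts 60 mm behind (+x); 2 mm fins make five bays at y = -44, -22, 0, 22, 44 mm; a chute below leads to the dish.
- gate (a joint): Slide of the feeder's bottom gate plate, m: 0 = shut at its stop, grows to 0.118 as it is pulled along the feeder's +y. Friction about 1.5 N; stays where left. It uncovers the bays one by one from the -y end (ball_1 first): under 0.008 all are covered; ball n drops at about 0.026 + 0.022 (n-1), when nearly its whole bay is open.
- gate_grip (a point): Grip point in the gate's handle, an upright black block 12 mm (feeder x) x 20 mm (y), top 15 mm above this point, bottom 27 mm below; 188 mm above the desk. It stands 45 mm clear of the feeder's end wall when the gate is shut and moves with the gate. The feeder's lips rise 22 mm above this point.
- beam (a joint): Angle of the scale beam about its fulcrum (feeder y -110 mm, 45 mm above the desk), rad, stops at -0.1 and 0.1. 0 = level = balanced; negative = dish down, poise end up. With an empty dish it balances with the poise at 0. At rest about 1 s after it is let go; held in fingers it shows nothing. Between the stops about +0.0036 rad per mm the poise goes outward.
- poise (a joint): Slide of the brass poise along the notched beam, m: 0 = innermost (45 mm from the fulcrum), grows outward (feeder's -y) to 0.12. Friction about 1 N holds it where it is left; the notches are only marks. Three balls need it somewhere between 0.04 and 0.09; the balls' true weights are hidden.
- poise_grip (a point): Grip point in the upright brass bar of the poise, 12 mm (feeder x) x 14 mm (y); its top is 14 mm above this point, the saddle round the beam begins 52 mm below. 109 mm above the desk when the beam is level; moves with poise and beam.
- pointer (a point): Tip of the beam's pointer, 195 mm from the fulcrum, at the poise end; level with the white mark on the dark index post (45 mm above the desk) when balanced.
- dish (a point): Centre of the inner floor of the square scale dish (80 mm wide outside, 3 mm walls, 33 mm deep), under the feeder's chute; about 59 mm above the desk when the beam is level. The dish stays level while it rises and sinks.
- ball_1_center (a point): Centre of a plain dark steel ball, 18 mm in diameter, about 24 g (hidden), at the start in bay 1 of the feeder counted from its -y end (the end away from the gate handle), 170 mm above the desk, on the gate.
- ball_2_center (a point): Centre of a plain dark steel ball, 18 mm in diameter, about 24 g (hidden), at the start in bay 2 of the feeder counted from its -y end (the end away from the gate handle), 170 mm above the desk, on the gate.
- ball_3_center (a point): Centre of a plain dark steel ball, 18 mm in diameter, about 24 g (hidden), at the start in bay 3 of the feeder counted from its -y end (the end away from the gate handle), 170 mm above the desk, on the gate.
- ball_4_center (a point): Centre of a plain dark steel ball, 18 mm in diameter, about 24 g (hidden), at the start in bay 4 of the feeder counted from its -y end (the end away from the gate handle), 170 mm above the desk, on the gate.
- ball_5_center (a point): Centre of a plain dark steel ball, 18 mm in diameter, about 24 g (hidden), at the start in bay 5 of the feeder counted from its -y end (the end away from the gate handle), 170 mm above the desk, on the gate.
- calculator: Bystander: desk calculator 154 x 104 x 22 mm, origin at the centre of its underside.
- mouse: Bystander: computer mouse 104 x 58 x 41 mm, origin at the centre of its underside.
- tape_measure: Bystander: rolled yellow tape measure 49 x 50 x 16 mm, origin at the centre of its underside.
- thread_spool: Bystander: standing thread spool, 32 mm in diameter, 44 mm high, origin at the centre of its underside.

How it is judged (in metres and radians):
On the way, in this order (a step that is already met when the one before it is completed fails the run):
1. with the gate partly open, balls 1 to 3 lie in the dish and balls 4 and 5 are still in the feeder (distance between each of ball_1_center, ball_2_center, ball_3_center and dish below 0.06 m and z of each of ball_4_center, ball_5_center in the frame of feeder above 0.163 m and value of joint gate above 0.02 m), for 0.2 s.
2. the gate is shut again over the two balls left (distance between each of ball_1_center, ball_2_center, ball_3_center and dish below 0.06 m and z of each of ball_4_center, ball_5_center in the frame of feeder above 0.163 m and value of joint gate below 0.008 m), for 0.2 s.
At the end, for the whole second after the job is handed in: Balls 1 to 3 lie in the dish (centres within 60 mm of the middle of its floor), balls 4 and 5 are in the feeder above the gate, the gate is shut (reading under 8 mm), and the beam is at rest and level within 0.025 rad (the pointer within 5 mm of the mark), untouched (all of step 2 and value of joint beam between -0.025 and 0.025 rad and velocity of joint beam between -0.03 and 0.03 rad/s and contact force between the fingers and feeder below 0.1 N).
It fails at once if a ball falls onto the desk (height (world z) of any of ball_1_center, ball_2_center, ball_3_center, ball_4_center, ball_5_center below 0.025 m).
It fails at once if a bystander is moved more than 20 mm (distance of any of calculator, mouse, tape_measure, thread_spool from where it was at the start of the episode above 0.02 m).
It also fails if it takes over 72 s, if anything falls off the work surface, if the arm or the gripper's body presses on something with over 40 N, if the wrist force passes 120 N, or if a joint passes its speed limit or range.

## Working session

There is one attempt and no reset: what is moved stays moved. The work goes in short steps, Python scripts to look and compute and a shell command to move; the robot and the scene stay as the last step left them, time stands still between calls to the robot, and variables do not carry over. Pictures are saved under pics/ and viewed, at most 10 in all, crops included, and the job is handed in when it is done.

```bash
mkdir -p pics
python3 - <<'E'
from bench import ctrl
import cv2,numpy as np
s=ctrl.sense();print(s['t'],s['tool_pos'],s['ee_rot'],s['opening'],ctrl.tip_extent)
ims=[]
for c in("scene","top"):
    d=ctrl.camera(c);ims.append(d["frame"]);print(c,d["intrinsics"].tolist(),np.round(d["R"],4).tolist(),np.round(d["t"],4).tolist())
    for n in("gate_grip","poise_grip","pointer","dish","feeder","ball_1_center"):
        for b in ctrl.boxes_of(n,c)[:5]:
            l,t,w,h=b["extent"];print(n,round(b["p"],2),np.round([l*512,t*384,(l+w)*512,(t+h)*384],1))
for i,c in enumerate(("scene","top")): cv2.imwrite(f"pics/{c}0.png",cv2.resize(ims[i],(800,600)))
E
```

```text
0.0 [ 0.13425857 -0.55857516  0.23843322] [[ 9.72342679e-01  2.33558729e-01 -1.88381582e-04]
 [ 2.33558676e-01 -9.72340975e-01  1.83643658e-03]
 [ 2.45744661e-04 -1.82964381e-03 -9.99998296e-01]] 0.08513116403479969 0.008
scene [[497.8663575811322, 0.0, 253.4814591956137], [0.0, 497.8663575811322, 195.54257180539594], [0.0, 0.0, 1.0]] [[0.8728, -0.4881, 0.0064], [-0.2907, -0.5302, -0.7965], [0.3921, 0.6933, -0.6047]] [-0.4129, 0.2777, 1.6357]
pointer 0.57 [238.6 198.8 299.6 265.9]
feeder 0.87 [232.3 165.  322.5 283.4]
top [[367.19097100036777, 0.0, 253.59922837181927], [0.0, 367.19097100036777, 193.48881590078733], [0.0, 0.0, 1.0]] [[0.0115, -0.9999, 0.0063], [-0.9956, -0.0121, -0.0926], [0.0927, -0.0052, -0.9957]] [0.0102, 0.5123, 1.1247]
poise_grip 0.39 [296.  191.  302.4 199.8]
pointer 0.9 [230.1 184.5 341.7 213.5]
dish 0.82 [231.5 183.3 258.9 213.4]
feeder 0.98 [196.6 166.2 353.4 215.8]
```

View pics/scene0.png

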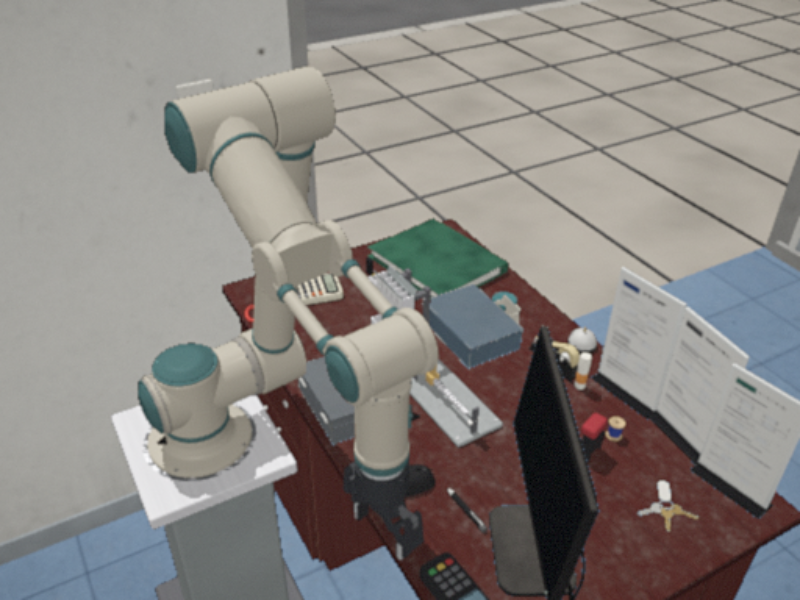

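View pics/top0.png

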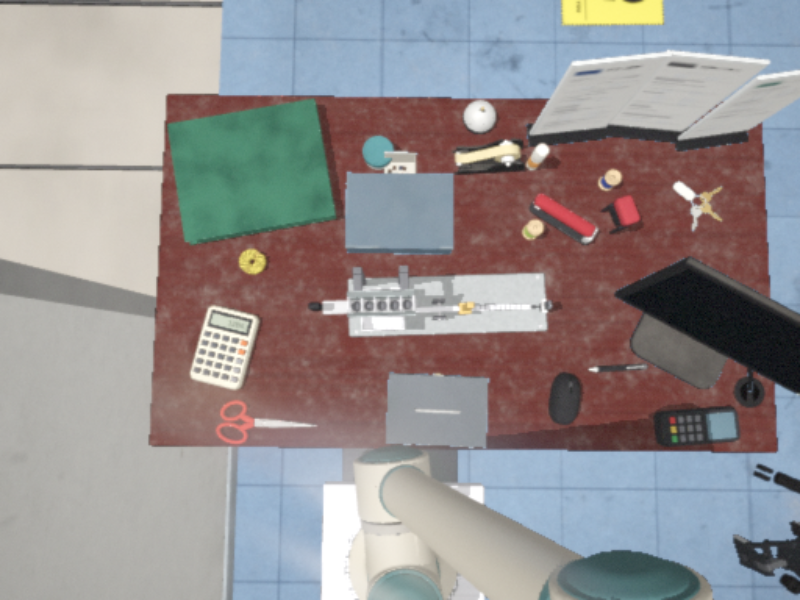

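The scene shows the station in mid-desk: gate handle at about (317,306) in the top view (800 scale), poise at (466,308), base plate (347–548, 275–335). The monitor stands between the arm and the station at about (615–800, 260–400).

```bash
cat > h.py <<'E'
import numpy as np,cv2
from bench import ctrl
def ray(d,u,v,z):
    R=np.array(d["R"]);t=np.array(d["t"]);K=np.array(d["intrinsics"])
    c=-R.T@t; r=R.T@np.linalg.solve(K,[u,v,1.]); return c+r*(z-c[2])/r[2]
def proj(d,X):
    p=np.array(d["intrinsics"])@(np.array(d["R"])@np.array(X)+np.array(d["t"]));return p[:2]/p[2]
E
python3 - <<'E'
from h import *
d=ctrl.camera("top")
f=.64
for n,u,v,z in [("handle",317,306.5,.203),("poise",466,308,.123),("plBL",348,336,.012),("plBR",547,330,.012),("plTR",545,273,.012),("mon1",616,293,.3),("mon2",690,259,.3),("monlow",720,387,.1),("boxBL",346,252,.08),("fbox",387,375,.08),("fboxR",490,375,.08),("mouse",565,397,.03)]:
    print(n,np.round(ray(d,u*f,v*f,z),3))
cv2.imwrite("pics/crop1.png",cv2.resize(d["frame"][160:225,190:370],(800,289),interpolation=cv2.INTER_CUBIC))
E
```

```text
handle [0.487 0.151 0.203]
poise [ 0.494 -0.111  0.123]
plBL [0.444 0.112 0.012]
plBR [ 0.461 -0.288  0.012]
plTR [ 0.577 -0.286  0.012]
mon1 [ 0.505 -0.317  0.3  ]
mon2 [ 0.559 -0.432  0.3  ]
monlow [ 0.355 -0.584  0.1  ]
boxBL [0.603 0.114 0.08 ]
fbox [0.369 0.032 0.08 ]
fboxR [ 0.372 -0.162  0.08 ]
mouse [ 0.329 -0.317  0.03 ]
```

View pics/crop1.png

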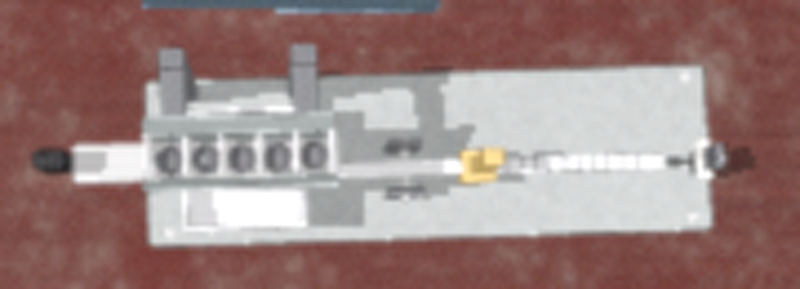

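The crop shows plate corners at (150,245), (711,228), (703,66), (146,85), handle at (32–70, 160), and poise bar at about (482,165).

Run:
```python
from h import *
d=ctrl.camera("top");k=180/800
P=[ray(d,190+u*k,160+v*k,.012)[:2] for u,v in[(150,245),(711,228),(703,66),(146,85)]]
print(np.round(P,3))
src=np.array([[-.059,.07],[-.059,-.33],[.059,-.33],[.059,.07]])
M,_=cv2.estimateAffinePartial2D(src,np.array(P));yaw=np.arctan2(M[1,0],M[0,0]);print(M,np.degrees(yaw))
c,s=np.cos(yaw),np.sin(yaw);R=np.array([[c,-s],[s,c]])
o=np.mean(P,0)-R@src.mean(0)
print("o",o)
for n,l,z in[("handle",.112,.203),("handlebot",.112,.161),("poise",-.155,.123),("poiselow",-.155,.06),("feedTop-",-.057,.21),("feedTop+",.057,.21),("idx",-.33,.05)]:
    w=o+R@[0,l];p=proj(d,[*w,z]);print(n,np.round(w,4),np.round((p-[190,160])/k,1))
```

```text
[[ 0.444  0.109]
 [ 0.461 -0.288]
 [ 0.576 -0.284]
 [ 0.558  0.114]]
[[ 0.99251294 -0.04377252  0.50400102]
 [ 0.04377252  0.99251294  0.04185786]] 2.5252632782066002
o [0.50396366 0.04270493]
handle [0.499  0.1546] [ 51.1 140.1]
handlebot [0.499  0.1546] [ 60.3 146.8]
poise [ 0.5108 -0.1121] [483.1 139.1]
poiselow [ 0.5108 -0.1121] [471.2 148.2]
feedTop- [ 0.5065 -0.0142] [336.2 129.9]
feedTop+ [0.5015 0.0996] [142.9 136. ]
idx [ 0.5185 -0.287 ] [723.  141.5]
```

```bash
python3 -m inch '[{"dx":3,"dy":6,"dz":3,"rz":0.18},{"dx":7,"dy":12,"dz":6,"rz":0.36},{"dx":10,"dy":18,"dz":9,"rz":0.54},{"dx":13,"dy":24,"dz":9,"rz":0.72},{"dx":16,"dy":30,"dz":9,"rz":0.9}]' 25
```

```text
invalid input
```

```bash
python3 -m inch '[{"dx":4,"dy":6,"rz":0.16},{"dx":8,"dy":12,"rz":0.32},{"dx":12,"dy":18,"rz":0.479},{"dx":15,"dy":24,"rz":0.479},{"dx":18,"dy":30,"rz":0.479}]'
```

```text
invalid input
```

```bash
python3 -m inch '[{"dx":3,"dy":6,"dz":3,"rx":0,"ry":0,"rz":0.18,"fingers":1},{"dx":7,"dy":12,"dz":6,"rx":0,"ry":0,"rz":0.36,"fingers":1},{"dx":10,"dy":18,"dz":9,"rx":0,"ry":0,"rz":0.54,"fingers":1},{"dx":13,"dy":24,"dz":9,"rx":0,"ry":0,"rz":0.72,"fingers":1},{"dx":16,"dy":30,"dz":9,"rx":0,"ry":0,"rz":0.9,"fingers":1}]' 25
```

```text
t: 1.42
tool_pos: [0.2753, -0.2972, 0.3279]
ee_rot: [[0.417, 0.909, 0.002], [0.909, -0.417, -0.002], [-0.001, 0.003, -1.0]]
force: [1.6, 0.2, -0.2]
opening: 0.0857
gripper_force: 0.0
```

```bash
python3 -m inch '[{"dx":4,"dy":6,"dz":0,"rx":0,"ry":0,"rz":0.16,"fingers":0.6},{"dx":8,"dy":12,"dz":0,"rx":0,"ry":0,"rz":0.32,"fingers":0.6},{"dx":12,"dy":18,"dz":0,"rx":0,"ry":0,"rz":0.479,"fingers":0.6},{"dx":15,"dy":24,"dz":0,"rx":0,"ry":0,"rz":0.479,"fingers":0.6},{"dx":18,"dy":30,"dz":0,"rx":0,"ry":0,"rz":0.479,"fingers":0.6}]' 25
python3 -m inch '[{"dx":1.3,"dy":6,"dz":0,"rx":0,"ry":0,"rz":0,"fingers":0.6},{"dx":1.3,"dy":11.3,"dz":0,"rx":0,"ry":0,"rz":0,"fingers":0.6},{"dx":1.3,"dy":11.3,"dz":-4,"rx":0,"ry":0,"rz":0,"fingers":0.6},{"dx":1.3,"dy":11.3,"dz":-6,"rx":0,"ry":0,"rz":0,"fingers":0.6},{"dx":1.3,"dy":11.3,"dz":-6,"rx":0,"ry":0,"rz":0,"fingers":0.6}]'
python3 - <<'E'
from h import *
d=ctrl.camera("wrist");f=d["frame"].copy()
for x in(.4875,.4935):
    for y in(.1446,.1646): cv2.circle(f,tuple(int(a) for a in proj(d,[x-.006*0,y,.203])),2,(0,0,255),-1)
cv2.imwrite("pics/w1.png",f); print(ctrl.sense()["tool_pos"],[ (b["p"],np.round(np.array(b["extent"])*[512,384,512,384])) for b in ctrl.boxes_of("gate_grip","wrist")])
E
```

```text
t: 2.05
tool_pos: [0.4379, -0.0303, 0.3272]
ee_rot: [[-0.044, 0.999, 0.001], [0.999, 0.044, -0.001], [-0.001, 0.001, -1.0]]
force: [1.1, -1.2, -0.2]
opening: 0.0512
gripper_force: 0.0
t: 2.68
tool_pos: [0.449, 0.0811, 0.2656]
ee_rot: [[-0.045, 0.999, -0.003], [0.999, 0.045, -0.0], [0.0, -0.003, -1.0]]
force: [0.1, -0.5, 0.7]
opening: 0.0512
gripper_force: 0.0
[0.44996638 0.08087817 0.26689989] [(0.7, array([292.,  76.,  45., 127.]))]
```

View pics/w1.png

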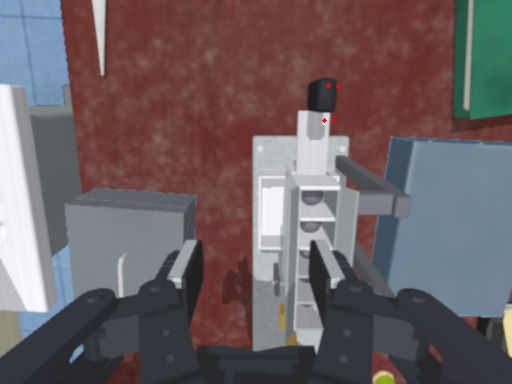

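The handle's top face is at about (327,95) in the wrist picture, which puts it near (0.488, 0.158) m; the fingers straddle its x.

```bash
python3 -m inch '[{"dx":3,"dy":4,"dz":0,"rx":0,"ry":0,"rz":0,"fingers":0.6},{"dx":3.8,"dy":7.7,"dz":0,"rx":0,"ry":0,"rz":0,"fingers":0.6},{"dx":3.8,"dy":7.7,"dz":-4,"rx":0,"ry":0,"rz":0,"fingers":0.6},{"dx":3.8,"dy":7.7,"dz":-8.9,"rx":0,"ry":0,"rz":0,"fingers":0.6},{"dx":3.8,"dy":7.7,"dz":-8.9,"rx":0,"ry":0,"rz":0,"fingers":0.6}]' 25
python3 -m inch '[{"dx":0,"dy":0,"dz":0,"rx":0,"ry":0,"rz":0,"fingers":0.6},{"dx":0,"dy":0,"dz":0,"rx":0,"ry":0,"rz":0,"fingers":0.6}]'
python3 - <<'E'
from h import *
d=ctrl.camera("wrist");cv2.imwrite("pics/w2.png",d["frame"]); print(ctrl.sense()["tool_pos"])
E
```

```text
t: 3.4
tool_pos: [0.4862, 0.1573, 0.176]
ee_rot: [[-0.044, 0.999, -0.006], [0.999, 0.044, -0.001], [-0.001, -0.006, -1.0]]
force: [0.4, -0.5, -0.5]
opening: 0.0513
gripper_force: 0.0
t: 3.65
tool_pos: [0.49, 0.1579, 0.1804]
ee_rot: [[-0.043, 0.999, 0.005], [0.999, 0.043, 0.001], [0.001, 0.005, -1.0]]
force: [0.3, -0.4, 0.3]
opening: 0.0513
gripper_force: 0.0
[0.4896734  0.15793423 0.18015317]
```

View pics/w2.png

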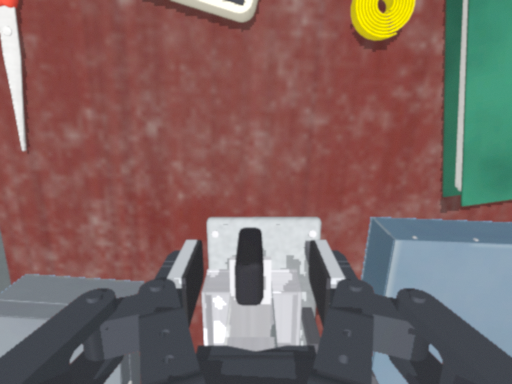

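The handle shows at column 250, centred between the fingers, so I close on it.

```bash
python3 -m inch '[{"dx":0,"dy":0,"dz":0,"rx":0,"ry":0,"rz":0,"fingers":0.05},{"dx":0,"dy":0,"dz":0,"rx":0,"ry":0,"rz":0,"fingers":0.05},{"dx":0,"dy":0,"dz":0,"rx":0,"ry":0,"rz":0,"fingers":0.05},{"dx":0,"dy":0,"dz":0,"rx":0,"ry":0,"rz":0,"fingers":0.05},{"dx":0,"dy":0,"dz":0,"rx":0,"ry":0,"rz":0,"fingers":0.05}]' 30
python3 -m inch '[{"dx":-0.05,"dy":1,"dz":0,"rx":0,"ry":0,"rz":0,"fingers":0.05},{"dx":-0.1,"dy":2,"dz":0,"rx":0,"ry":0,"rz":0,"fingers":0.05},{"dx":-0.13,"dy":3,"dz":0,"rx":0,"ry":0,"rz":0,"fingers":0.05},{"dx":-0.17,"dy":4,"dz":0,"rx":0,"ry":0,"rz":0,"fingers":0.05},{"dx":-0.2,"dy":4.5,"dz":0,"rx":0,"ry":0,"rz":0,"fingers":0.05}]'
```

```text
t: 4.32
tool_pos: [0.4871, 0.1578, 0.1785]
ee_rot: [[-0.044, 0.999, -0.001], [0.999, 0.044, -0.0], [0.0, -0.001, -1.0]]
force: [-3.1, 0.6, 5.5]
opening: 0.0114
gripper_force: 32.7
t: 4.95
tool_pos: [0.4852, 0.2028, 0.1784]
ee_rot: [[-0.044, 0.999, -0.001], [0.999, 0.044, -0.001], [-0.001, -0.001, -1.0]]
force: [-3.3, -2.1, 5.2]
opening: 0.0115
gripper_force: 32.7
```

```bash
python3 -m inch '[{"dx":-0.03,"dy":0.8,"dz":0,"rx":0,"ry":0,"rz":0,"fingers":0.05},{"dx":-0.07,"dy":1.6,"dz":0,"rx":0,"ry":0,"rz":0,"fingers":0.05},{"dx":-0.1,"dy":2.4,"dz":0,"rx":0,"ry":0,"rz":0,"fingers":0.05},{"dx":-0.13,"dy":2.9,"dz":0,"rx":0,"ry":0,"rz":0,"fingers":0.05},{"dx":-0.13,"dy":3.1,"dz":0,"rx":0,"ry":0,"rz":0,"fingers":0.05}]'
python3 -m inch '[{"dx":0,"dy":0,"dz":0,"rx":0,"ry":0,"rz":0,"fingers":0.05},{"dx":0,"dy":0,"dz":0,"rx":0,"ry":0,"rz":0,"fingers":0.05},{"dx":0,"dy":0,"dz":0,"rx":0,"ry":0,"rz":0,"fingers":0.05},{"dx":0,"dy":0,"dz":0,"rx":0,"ry":0,"rz":0,"fingers":0.05}]'
python3 - <<'E'
from h import *
a=ctrl.camera("scene")["frame"];b=ctrl.camera("top")["frame"]
cv2.imwrite("pics/c2.png",np.vstack([cv2.resize(a[150:270,220:380],(700,300)),cv2.resize(b[160:225,190:342],(700,299),interpolation=cv2.INTER_CUBIC)]))
for n in("ball_1_center","dish"):print(n,[(round(x["p"],2),np.round(np.array(x["extent"])*[512,384,512,384])) for x in ctrl.boxes_of(n,"top")])
E
```

```text
t: 5.58
tool_pos: [0.4839, 0.2337, 0.1785]
ee_rot: [[-0.044, 0.999, -0.001], [0.999, 0.044, -0.001], [-0.001, -0.001, -1.0]]
force: [-3.0, -1.5, 6.3]
opening: 0.0118
gripper_force: 32.7
t: 6.08
tool_pos: [0.4839, 0.2339, 0.1785]
ee_rot: [[-0.044, 0.999, -0.001], [0.999, 0.044, 0.0], [0.0, -0.001, -1.0]]
force: [-4.3, -0.8, 5.3]
opening: 0.0117
gripper_force: 32.6
ball_1_center [(0.44, array([332., 138.,  19.,  15.]))]
dish [(0.77, array([232., 192.,  25.,  21.]))]
```

View pics/c2.png

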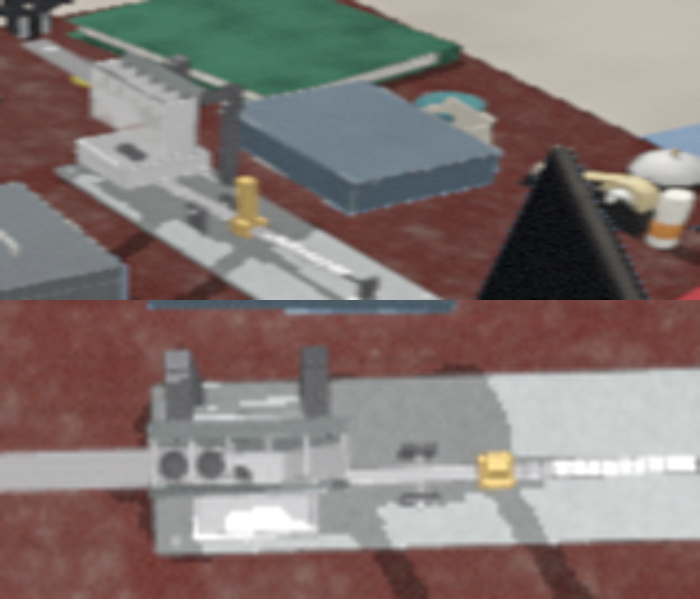

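Two balls remain in bays 4 and 5, at (209,463) and (173,463), and the other bays are empty with balls showing in the dish. Next I shut the gate.

```bash
python3 -m inch '[{"dx":0.07,"dy":-1.3,"dz":0,"rx":0,"ry":0,"rz":0,"fingers":0.05},{"dx":0.13,"dy":-2.6,"dz":0,"rx":0,"ry":0,"rz":0,"fingers":0.05},{"dx":0.2,"dy":-3.9,"dz":0,"rx":0,"ry":0,"rz":0,"fingers":0.05},{"dx":0.25,"dy":-5.2,"dz":0,"rx":0,"ry":0,"rz":0,"fingers":0.05},{"dx":0.3,"dy":-6.5,"dz":0,"rx":0,"ry":0,"rz":0,"fingers":0.05}]'
python3 -m inch '[{"dx":0.02,"dy":-0.6,"dz":0,"rx":0,"ry":0,"rz":0,"fingers":0.05},{"dx":0.04,"dy":-1.0,"dz":0,"rx":0,"ry":0,"rz":0,"fingers":0.05},{"dx":0.04,"dy":-1.3,"dz":0,"rx":0,"ry":0,"rz":0,"fingers":0.05},{"dx":0.04,"dy":-1.3,"dz":0,"rx":0,"ry":0,"rz":0,"fingers":0.05}]'
```

```text
t: 6.9
tool_pos: [0.4867, 0.1692, 0.1785]
ee_rot: [[-0.044, 0.999, -0.002], [0.999, 0.044, 0.001], [0.002, -0.002, -1.0]]
force: [-3.5, 1.4, 5.2]
opening: 0.011
gripper_force: 32.7
t: 7.4
tool_pos: [0.4872, 0.1563, 0.1785]
ee_rot: [[-0.043, 0.999, -0.001], [0.999, 0.043, 0.001], [0.001, -0.001, -1.0]]
force: [-2.9, 1.8, 5.7]
opening: 0.0116
gripper_force: 32.7
```

```bash
python3 -m inch '[{"dx":0,"dy":-0.2,"dz":0,"rx":0,"ry":0,"rz":0,"fingers":0.05},{"dx":0,"dy":-0.3,"dz":0,"rx":0,"ry":0,"rz":0,"fingers":0.05},{"dx":0,"dy":-0.3,"dz":0,"rx":0,"ry":0,"rz":0,"fingers":0.05}]'
python3 -m inch '[{"dx":0,"dy":0,"dz":0,"rx":0,"ry":0,"rz":0,"fingers":0.5},{"dx":0,"dy":0,"dz":0,"rx":0,"ry":0,"rz":0,"fingers":0.5},{"dx":0,"dy":0,"dz":2,"rx":0,"ry":0,"rz":0,"fingers":0.5},{"dx":0,"dy":0,"dz":7,"rx":0,"ry":0,"rz":0,"fingers":0.5},{"dx":0,"dy":0,"dz":12,"rx":0,"ry":0,"rz":0,"fingers":0.5}]'
```

```text
t: 7.78
tool_pos: [0.4872, 0.1562, 0.1785]
ee_rot: [[-0.043, 0.999, -0.001], [0.999, 0.043, 0.007], [0.007, -0.001, -1.0]]
force: [-4.0, 9.7, 4.8]
opening: 0.0115
gripper_force: 32.6
t: 8.4
tool_pos: [0.4882, 0.1524, 0.2987]
ee_rot: [[-0.044, 0.999, -0.001], [0.999, 0.044, -0.001], [-0.001, -0.001, -1.0]]
force: [0.0, -0.7, -0.9]
opening: 0.0423
gripper_force: 0.0
```

```bash
python3 -m inch '[{"dx":0.3,"dy":-6,"dz":0,"rx":0,"ry":0,"rz":0,"fingers":0.5},{"dx":0.5,"dy":-12,"dz":0,"rx":0,"ry":0,"rz":0,"fingers":0.5},{"dx":0.8,"dy":-18,"dz":0,"rx":0,"ry":0,"rz":0,"fingers":0.5},{"dx":1.1,"dy":-23.5,"dz":0,"rx":0,"ry":0,"rz":0,"fingers":0.5},{"dx":1.1,"dy":-25.8,"dz":0,"rx":0,"ry":0,"rz":0,"fingers":0.5}]'
python3 -m inch '[{"dx":0,"dy":0,"dz":-5,"rx":0,"ry":0,"rz":0,"fingers":0.5},{"dx":0,"dy":0,"dz":-10,"rx":0,"ry":0,"rz":0,"fingers":0.5},{"dx":0,"dy":0,"dz":-10,"rx":0,"ry":0,"rz":0,"fingers":0.5},{"dx":0,"dy":0,"dz":-10,"rx":0,"ry":0,"rz":0,"fingers":0.5}]'
python3 - <<'E'
from h import *
d=ctrl.camera("wrist");print(ctrl.sense()["tool_pos"],proj(d,[.499,-.106,.127]));f=d["frame"]
m=cv2.inRange(cv2.cvtColor(f,cv2.COLOR_BGR2HSV),(15,110,100),(30,255,255))
print([s for s in cv2.connectedComponentsWithStats(m)[2][1:].tolist() if s[4]>60])
cv2.imwrite("pics/w3.png",f)
E
```

```text
t: 9.02
tool_pos: [0.4992, -0.1086, 0.2976]
ee_rot: [[-0.04, 0.999, -0.0], [0.999, 0.04, -0.001], [-0.001, -0.0, -1.0]]
force: [0.3, 0.0, -0.7]
opening: 0.0428
gripper_force: 0.0
t: 9.52
tool_pos: [0.5004, -0.1057, 0.1995]
ee_rot: [[-0.044, 0.999, 0.003], [0.999, 0.044, -0.001], [-0.001, 0.002, -1.0]]
force: [0.7, -0.2, -0.5]
opening: 0.0427
gripper_force: 0.0
[ 0.50092293 -0.10581029  0.20011929] [253.58316464 211.57635282]
[[242, 179, 23, 43, 830], [499, 306, 13, 25, 215]]
```

View pics/w3.png

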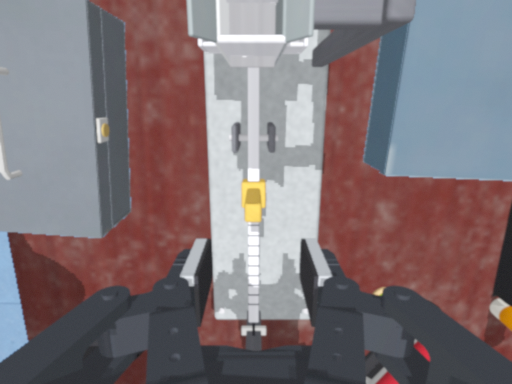

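The brass bar's top is at about (254,210), matching the prediction (254,212) and centred between the fingers. I go down and grip.

```bash
python3 -m inch '[{"dx":-0.1,"dy":0,"dz":-4,"rx":0,"ry":0,"rz":0,"fingers":0.5},{"dx":-0.1,"dy":0,"dz":-7,"rx":0,"ry":0,"rz":0,"fingers":0.5},{"dx":-0.1,"dy":0,"dz":-9.5,"rx":0,"ry":0,"rz":0,"fingers":0.5},{"dx":-0.1,"dy":0,"dz":-9.5,"rx":0,"ry":0,"rz":0,"fingers":0.3},{"dx":-0.1,"dy":0,"dz":-9.5,"rx":0,"ry":0,"rz":0,"fingers":0.05}]' 20
python3 -m inch '[{"dx":0,"dy":0,"dz":0,"rx":0,"ry":0,"rz":0,"fingers":0.05},{"dx":0,"dy":0,"dz":0,"rx":0,"ry":0,"rz":0,"fingers":0.05},{"dx":0,"dy":0,"dz":0,"rx":0,"ry":0,"rz":0,"fingers":0.05},{"dx":0,"dy":0,"dz":0,"rx":0,"ry":0,"rz":0,"fingers":0.05}]'
```

```text
t: 10.2
tool_pos: [0.4982, -0.1055, 0.1046]
ee_rot: [[-0.045, 0.999, -0.0], [0.999, 0.045, -0.001], [-0.001, -0.0, -1.0]]
force: [3.5, 1.7, 1.8]
opening: 0.0116
gripper_force: 24.8
t: 10.7
tool_pos: [0.4984, -0.1054, 0.1044]
ee_rot: [[-0.044, 0.999, 0.001], [0.999, 0.044, -0.001], [-0.001, 0.001, -1.0]]
force: [-4.0, -0.1, 7.1]
opening: 0.0115
gripper_force: 25.6
```

```bash
python3 -m inch '[{"dx":0.06,"dy":-1.4,"dz":0,"rx":0,"ry":0,"rz":0,"fingers":0.05},{"dx":0.12,"dy":-2.8,"dz":-0.1,"rx":0,"ry":0,"rz":0,"fingers":0.05},{"dx":0.18,"dy":-4.2,"dz":-0.2,"rx":0,"ry":0,"rz":0,"fingers":0.05},{"dx":0.25,"dy":-5.6,"dz":-0.3,"rx":0,"ry":0,"rz":0,"fingers":0.05},{"dx":0.3,"dy":-7,"dz":-0.4,"rx":0,"ry":0,"rz":0,"fingers":0.05}]'
python3 -m inch '[{"dx":0,"dy":0,"dz":0,"rx":0,"ry":0,"rz":0,"fingers":0.05},{"dx":0,"dy":0,"dz":0,"rx":0,"ry":0,"rz":0,"fingers":0.3},{"dx":0,"dy":0,"dz":0,"rx":0,"ry":0,"rz":0,"fingers":0.4},{"dx":0,"dy":0,"dz":0,"rx":0,"ry":0,"rz":0,"fingers":0.4}]'
python3 -m inch '[{"dx":0,"dy":0,"dz":4,"rx":0,"ry":0,"rz":0,"fingers":0.4},{"dx":0,"dy":0,"dz":9.5,"rx":0,"ry":0,"rz":0,"fingers":0.4},{"dx":0,"dy":0,"dz":9.5,"rx":0,"ry":0,"rz":0,"fingers":0.4},{"dx":0,"dy":0,"dz":9.5,"rx":0,"ry":0,"rz":0,"fingers":0.4},{"dx":0,"dy":0,"dz":9.5,"rx":0,"ry":0,"rz":0,"fingers":0.4}]'
python3 - <<'E'
from h import *
d=ctrl.camera("wrist");a=ctrl.camera("scene")
f=d["frame"];m=cv2.inRange(cv2.cvtColor(f,cv2.COLOR_BGR2HSV),(15,110,100),(30,255,255))
print(ctrl.sense()["tool_pos"],[s for s in cv2.connectedComponentsWithStats(m)[2][1:].tolist() if s[4]>60])
c=[.506,-.283,.045];p=proj(a,c).astype(int);print(p)
S=cv2.resize(a["frame"][p[1]-60:p[1]+15,p[0]-70:p[0]+30],(560,420),interpolation=cv2.INTER_CUBIC)
cv2.imwrite("pics/s3.png",S)
E
```

```text
t: 11.32
tool_pos: [0.5013, -0.1764, 0.0986]
ee_rot: [[-0.043, 0.999, 0.0], [0.999, 0.043, 0.0], [0.0, 0.0, -1.0]]
force: [-1.6, 1.7, 2.0]
opening: 0.012
gripper_force: 24.8
t: 11.82
tool_pos: [0.5016, -0.1749, 0.099]
ee_rot: [[-0.045, 0.999, 0.001], [0.999, 0.045, -0.0], [-0.0, 0.001, -1.0]]
force: [0.0, -0.2, -0.2]
opening: 0.0341
gripper_force: 0.0
t: 12.45
tool_pos: [0.5003, -0.1746, 0.1924]
ee_rot: [[-0.044, 0.999, -0.003], [0.999, 0.044, 0.001], [0.002, -0.003, -1.0]]
force: [0.2, -0.5, -0.3]
opening: 0.034
gripper_force: 0.0
[ 0.5005229  -0.17474202  0.19252601] [[91, 33, 8, 14, 75], [246, 174, 23, 53, 983]]
[305 271]
```

View pics/s3.png

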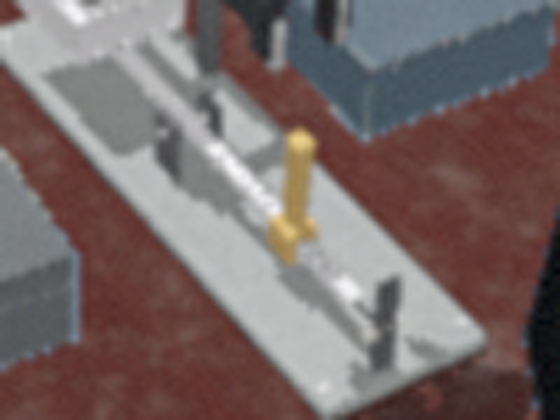

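The poise now stands about 65 mm out and near level. I need a finer look at the pointer at (372,330) against the post at (388,275–365), so I tilt the wrist camera for a side view.

Run:
```python
from h import *
from scipy.spatial.transform import Rotation as Ro
s=ctrl.sense();d=ctrl.camera("wrist");R=np.array(s["ee_rot"]);c=-np.array(d["R"]).T@np.array(d["t"])
o=R.T@(c-s["tool_pos"]);zc=R.T@np.array(d["R"])[2];print("cam in tool",o,"axis",zc)
for th in(.6,.75):
    Rn=Ro.from_rotvec([0,-th,0]).as_matrix()@R
    a=Rn@zc
    t=np.array([.503,-.24,.07])-a*.24-Rn@o
    print(th,"tool",t,"shift cm",(t-s["tool_pos"])*100)
```

```text
cam in tool [ 0.07266979 -0.00037176 -0.13547602] axis [-2.82569574e-01  5.68487640e-04  9.59246638e-01]
0.6 tool [ 0.4500626  -0.24495673  0.14856806] shift cm [-5.04602996 -7.02147185 -4.3957955 ]
0.75 tool [ 0.43891597 -0.24495673  0.13977496] shift cm [-6.16069337 -7.02147185 -5.27510557]
```

```bash
python3 -m inch '[{"dx":-3,"dy":-2,"dz":1,"rx":0,"ry":-0.17,"rz":0,"fingers":0.4},{"dx":-5,"dy":-4,"dz":1,"rx":0,"ry":-0.34,"rz":0,"fingers":0.4},{"dx":-8.5,"dy":-6,"dz":0,"rx":0,"ry":-0.5,"rz":0,"fingers":0.4},{"dx":-8.5,"dy":-6,"dz":0,"rx":0,"ry":-0.65,"rz":0,"fingers":0.4},{"dx":-8.5,"dy":-6,"dz":0,"rx":0,"ry":-0.65,"rz":0,"fingers":0.4}]'
python3 -m inch '[{"dx":0,"dy":0,"dz":0,"rx":0,"ry":0,"rz":0,"fingers":0.4},{"dx":0,"dy":0,"dz":0,"rx":0,"ry":0,"rz":0,"fingers":0.4}]'
cat > look.py <<'E'
import sys
from h import *
d=ctrl.camera("wrist");np.save("d.npy",d,allow_pickle=True)
yaw=np.radians(2.5);o=np.array([.493,.0427])
def W(y,z): return [o[0]-np.sin(yaw)*y,o[1]+np.cos(yaw)*y,z]
print(ctrl.sense()["t"],"pointer level",proj(d,W(-.305,.045)),"+5mm",proj(d,W(-.305,.050)),"fulcrum",proj(d,W(-.11,.045)),"mark",proj(d,W(-.32,.045)))
cv2.imwrite(sys.argv[1],cv2.resize(d["frame"],(800,600),interpolation=cv2.INTER_CUBIC))
E
python3 look.py pics/p1.png
```

```text
t: 13.22
tool_pos: [0.4148, -0.2352, 0.193]
ee_rot: [[-0.032, 0.794, 0.606], [0.999, 0.041, -0.001], [-0.026, 0.606, -0.795]]
force: [0.1, 0.9, -0.4]
opening: 0.0339
gripper_force: 0.0
t: 13.48
tool_pos: [0.4165, -0.2356, 0.1941]
ee_rot: [[-0.035, 0.796, 0.605], [0.999, 0.044, -0.0], [-0.027, 0.604, -0.796]]
force: [1.0, 0.2, -0.5]
opening: 0.0339
gripper_force: 0.0
13.525 pointer level [235.80251858 202.37750666] +5mm [238.57445123 203.70269754] fulcrum [233.27337476 -19.96161761] mark [235.95872347 216.10960721]
```

View pics/p1.png

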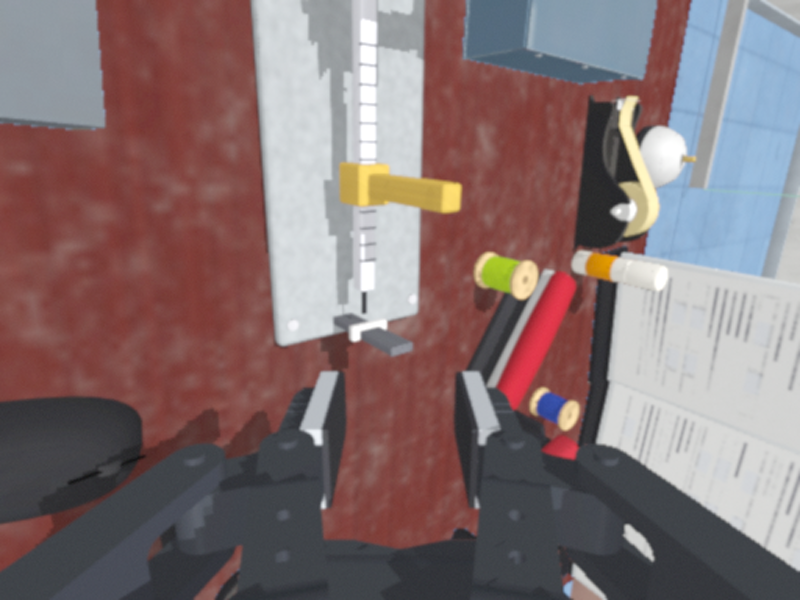

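Pointer tip is at (364,308) and the white mark centre at about (368,330), where right is up, so the poise end sits some 4–5 mm low. I refine that numerically from the saved frame.

```bash
cat > fit.py <<'E'
from h import *
from scipy.optimize import least_squares
d=np.load("d.npy",allow_pickle=True).item();f=d["frame"];g=cv2.cvtColor(f,cv2.COLOR_BGR2GRAY).astype(float)
m=cv2.inRange(cv2.cvtColor(f,cv2.COLOR_BGR2HSV),(15,110,90),(30,255,255))
n,l,st,ce=cv2.connectedComponentsWithStats(m[95:145,205:310]);i=1+st[1:,4].argmax()
ys,xs=np.nonzero(l==i);xs=xs+205;ys=ys+95
b=xs>252 ;vx,vy,x0,y0=cv2.fitLine(np.c_[xs[b],ys[b]].astype(np.float32),cv2.DIST_L2,0,.01,.01).ravel()
print("bar axis slope",vy/vx,"at",x0,y0,"xmax",xs.max())
yaw=np.radians(2.5)
def W(y,z,x): return [x-np.sin(yaw)*y,.0427+np.cos(yaw)*y,z]
ym=ys[b].mean()
for a in(-.05,0,.05,.1):
    P=[]
    for r in(.03,.078):
        s=.11;P.append(proj(d,W(-.11-s*np.cos(a)-r*np.sin(a),.045-s*np.sin(a)+r*np.cos(a),.493)))
    q=P[1]-P[0];print(a,"pred slope",q[1]/q[0])
for r in range(188,203): 
    row=g[r,215:250];w=np.clip(110-row,0,None);print(r,row.astype(int).tolist())
E
python3 fit.py
```

```text
bar axis slope 0.16649267 at 274.58405 123.87298 xmax 295
-0.05 pred slope 0.02054009919841354
0 pred slope 0.11251533610015471
0.05 pred slope 0.20558891106806065
0.1 pred slope 0.30014349455676853
188 [197, 173, 161, 160, 158, 155, 156, 173, 204, 215, 216, 215, 214, 215, 215, 204, 155, 89, 81, 141, 194, 209, 210, 211, 211, 212, 213, 214, 215, 217, 217, 217, 215, 214, 214]
189 [195, 171, 160, 159, 157, 155, 155, 172, 203, 215, 216, 215, 215, 216, 215, 205, 155, 87, 81, 140, 193, 207, 209, 210, 211, 213, 214, 215, 216, 217, 217, 218, 216, 216, 213]
190 [197, 173, 160, 159, 157, 155, 156, 172, 204, 215, 216, 216, 216, 216, 215, 205, 154, 86, 80, 141, 193, 208, 209, 211, 212, 215, 217, 217, 216, 216, 217, 218, 217, 216, 214]
191 [201, 176, 161, 158, 157, 157, 158, 174, 204, 214, 216, 217, 216, 217, 217, 207, 157, 88, 79, 141, 194, 208, 210, 211, 214, 216, 218, 218, 217, 216, 216, 218, 217, 216, 215]
192 [202, 178, 162, 159, 159, 158, 160, 174, 202, 214, 216, 217, 217, 217, 217, 209, 158, 89, 81, 141, 195, 209, 212, 213, 215, 215, 217, 217, 216, 215, 216, 217, 217, 217, 216]
193 [202, 1
[... 1074 characters left out ...]
5, 210, 193, 199, 207, 207, 207, 207, 208, 212, 214, 215, 214, 203, 156, 92, 87, 148, 198, 213, 217, 218, 219, 219, 220, 219, 218, 219, 220, 220, 218, 215, 213]
200 [214, 213, 211, 205, 184, 185, 183, 180, 172, 167, 174, 192, 205, 210, 212, 206, 174, 137, 140, 173, 203, 213, 215, 218, 219, 221, 221, 220, 219, 218, 218, 218, 215, 213, 211]
201 [202, 196, 186, 176, 154, 142, 135, 132, 128, 123, 130, 149, 170, 189, 201, 208, 202, 193, 196, 205, 210, 213, 214, 218, 219, 220, 221, 220, 219, 218, 217, 215, 213, 212, 211]
202 [161, 151, 142, 135, 124, 116, 110, 104, 102, 104, 110, 117, 129, 148, 168, 189, 202, 208, 212, 213, 212, 213, 214, 216, 219, 219, 221, 219, 218, 217, 216, 214, 212, 212, 211]
```

Both cues agree on about +0.028 rad, so the poise should go inward about 8 mm.

```bash
python3 -m inch '[{"dx":2,"dy":1.5,"dz":1,"rx":0,"ry":0.17,"rz":0,"fingers":0.4},{"dx":4,"dy":3,"dz":1,"rx":0,"ry":0.34,"rz":0,"fingers":0.4},{"dx":6.5,"dy":4.5,"dz":0,"rx":0,"ry":0.5,"rz":0,"fingers":0.4},{"dx":8.5,"dy":6,"dz":0,"rx":0,"ry":0.65,"rz":0,"fingers":0.4},{"dx":8.5,"dy":6,"dz":0,"rx":0,"ry":0.65,"rz":0,"fingers":0.4}]'
python3 -m inch '[{"dx":0,"dy":0,"dz":0,"rx":0,"ry":0,"rz":0,"fingers":0.4},{"dx":0,"dy":0,"dz":0,"rx":0,"ry":0,"rz":0,"fingers":0.4}]'
python3 - <<'E'
from h import *
d=ctrl.camera("wrist");f=d["frame"]
m=cv2.inRange(cv2.cvtColor(f,cv2.COLOR_BGR2HSV),(15,110,100),(30,255,255))
print(ctrl.sense()["tool_pos"],[s for s in cv2.connectedComponentsWithStats(m)[2][1:].tolist() if s[4]>200],proj(d,[.5015,-.169,.12]),proj(d,[.5015,-.183,.12]))
E
```

```text
t: 14.15
tool_pos: [0.5064, -0.1727, 0.1949]
ee_rot: [[-0.051, 0.999, 0.0], [0.999, 0.051, -0.003], [-0.003, -0.0, -1.0]]
force: [-0.9, -0.4, 0.1]
opening: 0.0339
gripper_force: 0.0
t: 14.4
tool_pos: [0.5007, -0.1746, 0.1935]
ee_rot: [[-0.045, 0.999, -0.0], [0.999, 0.045, 0.0], [0.0, -0.0, -1.0]]
force: [0.2, -0.7, -0.2]
opening: 0.0337
gripper_force: 0.0
[ 0.50011446 -0.17497427  0.19373709] [[245, 173, 23, 54, 962]] [257.47627709 203.33357151] [256.5580895  222.30613161]
```

```bash
python3 -m inch '[{"dx":0,"dy":-0.3,"dz":-4,"rx":0,"ry":0,"rz":0,"fingers":0.4},{"dx":0,"dy":-0.3,"dz":-9.5,"rx":0,"ry":0,"rz":0,"fingers":0.4},{"dx":0,"dy":-0.3,"dz":-9.5,"rx":0,"ry":0,"rz":0,"fingers":0.4},{"dx":0,"dy":-0.3,"dz":-9.5,"rx":0,"ry":0,"rz":0,"fingers":0.05},{"dx":0,"dy":-0.3,"dz":-9.5,"rx":0,"ry":0,"rz":0,"fingers":0.05}]' 20
python3 -m inch '[{"dx":0,"dy":0,"dz":0,"rx":0,"ry":0,"rz":0,"fingers":0.05},{"dx":0,"dy":0,"dz":0,"rx":0,"ry":0,"rz":0,"fingers":0.05},{"dx":0,"dy":0,"dz":0,"rx":0,"ry":0,"rz":0,"fingers":0.05}]'
python3 -m inch '[{"dx":-0.02,"dy":0.4,"dz":0,"rx":0,"ry":0,"rz":0,"fingers":0.05},{"dx":-0.03,"dy":0.8,"dz":0,"rx":0,"ry":0,"rz":0,"fingers":0.05},{"dx":-0.03,"dy":0.8,"dz":0,"rx":0,"ry":0,"rz":0,"fingers":0.05},{"dx":-0.03,"dy":0.8,"dz":0,"rx":0,"ry":0,"rz":0,"fingers":0.05}]'
python3 -m inch '[{"dx":0,"dy":0,"dz":0,"rx":0,"ry":0,"rz":0,"fingers":0.4},{"dx":0,"dy":0,"dz":0,"rx":0,"ry":0,"rz":0,"fingers":0.4},{"dx":0,"dy":0,"dz":0,"rx":0,"ry":0,"rz":0,"fingers":0.4},{"dx":0,"dy":0,"dz":4,"rx":0,"ry":0,"rz":0,"fingers":0.4},{"dx":0,"dy":0,"dz":9.5,"rx":0,"ry":0,"rz":0,"fingers":0.4}]'
python3 -m inch '[{"dx":-3,"dy":-2,"dz":1,"rx":0,"ry":-0.17,"rz":0,"fingers":0.4},{"dx":-5,"dy":-4,"dz":1,"rx":0,"ry":-0.34,"rz":0,"fingers":0.4},{"dx":-8.5,"dy":-6.5,"dz":0,"rx":0,"ry":-0.5,"rz":0,"fingers":0.4},{"dx":-8.5,"dy":-6.5,"dz":0,"rx":0,"ry":-0.65,"rz":0,"fingers":0.4},{"dx":-8.5,"dy":-6.5,"dz":0,"rx":0,"ry":-0.65,"rz":0,"fingers":0.4}]'
python3 -m inch '[{"dx":0,"dy":0,"dz":0,"rx":0,"ry":0,"rz":0,"fingers":0.4},{"dx":0,"dy":0,"dz":0,"rx":0,"ry":0,"rz":0,"fingers":0.4},{"dx":0,"dy":0,"dz":0,"rx":0,"ry":0,"rz":0,"fingers":0.4},{"dx":0,"dy":0,"dz":0,"rx":0,"ry":0,"rz":0,"fingers":0.4}]'
python3 look.py pics/p2.png; python3 fit.py | head -5
```

```text
t: 15.08
tool_pos: [0.5015, -0.1792, 0.1011]
ee_rot: [[-0.044, 0.999, 0.002], [0.999, 0.044, -0.002], [-0.002, 0.002, -1.0]]
force: [-3.0, -2.0, 0.2]
opening: 0.0113
gripper_force: 25.8
t: 15.45
tool_pos: [0.5015, -0.1783, 0.0995]
ee_rot: [[-0.044, 0.999, 0.001], [0.999, 0.044, -0.0], [-0.001, 0.001, -1.0]]
force: [-1.7, -1.4, 3.0]
opening: 0.0115
gripper_force: 26.2
t: 15.95
tool_pos: [0.501, -0.1695, 0.0987]
ee_rot: [[-0.044, 0.999, 0.0], [0.999, 0.044, 0.001], [0.001, 0.0, -1.0]]
force: [-1.2, 1.0, 2.1]
opening: 0.0118
gripper_force: 26.1
t: 16.58
tool_pos: [0.5, -0.1698, 0.1934]
ee_rot: [[-0.044, 0.999, -0.003], [0.999, 0.044, 0.002], [0.002, -0.003, -1.0]]
force: [0.3, -0.7, -0.4]
opening: 0.0342
gripper_force: 0.0
t: 17.2
tool_pos: [0.4147, -0.2356, 0.1936]
ee_rot: [[-0.032, 0.794, 0.607], [0.999, 0.042, -0.002], [-0.028, 0.607, -0.795]]
force: [-0.3, 0.7, 0.3]
opening: 0.0342
gripper_force: 0.0
t: 17.7
tool_pos: [0.4166, -0.235, 0.1942]
ee_rot: [[-0.037, 0.795, 0.605], [0.999, 0.046, 0.001], [-0.027, 0.605, -0.796]]
force: [-0.4, -0.3, -0.1]
opening: 0.034
gripper_force: 0.0
17.75 pointer level [235.46883951 203.02168576] +5mm [238.23833699 204.35538954] fulcrum [233.2819907  -18.96070306] mark [235.6039904  216.74056645]
bar axis slope 0.024717156 at 277.2335 107.06947 xmax 299
-0.05 pred slope 0.02469501258546201
0 pred slope 0.11658425075007507
0.05 pred slope 0.20959517827901136
0.1 pred slope 0.3041115623541266
```

View pics/p2.png

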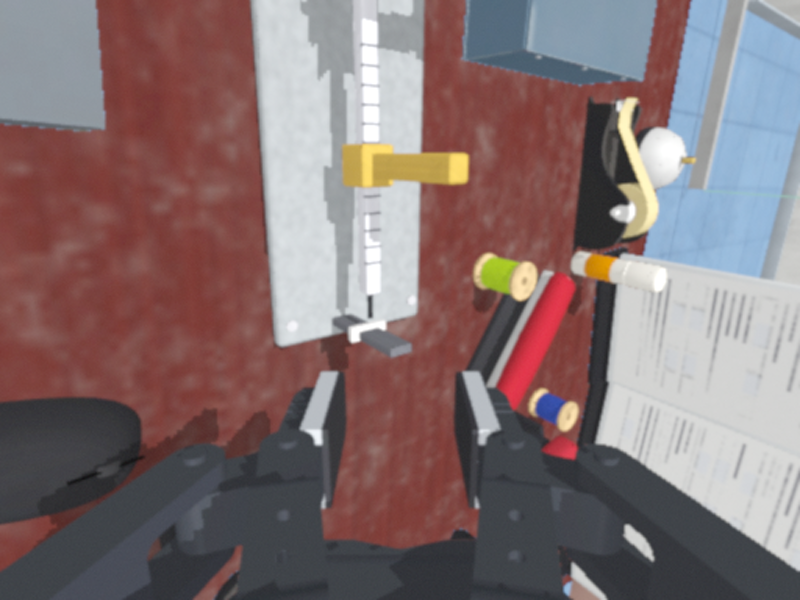

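Pointer tip is now at (371,308) against the mark at (367,330), so the poise end is slightly high and I overshot by a few mm. I measure again with settled, subpixel cues.

```bash
cp d.npy d2.npy; python3 -m inch '[{"dx":0,"dy":0,"dz":0,"rx":0,"ry":0,"rz":0,"fingers":0.4},{"dx":0,"dy":0,"dz":0,"rx":0,"ry":0,"rz":0,"fingers":0.4},{"dx":0,"dy":0,"dz":0,"rx":0,"ry":0,"rz":0,"fingers":0.4},{"dx":0,"dy":0,"dz":0,"rx":0,"ry":0,"rz":0,"fingers":0.4},{"dx":0,"dy":0,"dz":0,"rx":0,"ry":0,"rz":0,"fingers":0.4}]' | head -2
cat > ptr.py <<'E'
from h import *
d=np.load("d.npy",allow_pickle=True).item();g=cv2.cvtColor(d["frame"],cv2.COLOR_BGR2GRAY).astype(float)
yaw=np.radians(2.5)
def W(y,z,x=.493): return [x-np.sin(yaw)*y,.0427+np.cos(yaw)*y,z]
def c(r):
    row=g[r,226:248];w=np.clip(150-row,0,None);return 226+(w*np.arange(22)).sum()/w.sum()
P=[c(r) for r in range(191,198)];print("pointer cols",np.round(P,2))
mk=g[205:216,215:255];w=np.clip(mk-205,0,None);print("mark c,r",215+(w.sum(0)*np.arange(40)).sum()/w.sum(),205+(w.sum(1)*np.arange(11)).sum()/w.sum())
# predict pointer col at row 194 for angle a
for a in(-.03,0,.03):
    q=[proj(d,W(-.11-s*np.cos(a),.045-s*np.sin(a))) for s in(.16,.22)];t=(194-q[0][1])/(q[1][1]-q[0][1]);print(a,(q[0]+t*(q[1]-q[0]))[0])
E
python3 look.py pics/p3.png; python3 fit.py | head -3;python3 ptr.py
```

```text
t: 18.38
tool_pos: [0.4159, -0.2352, 0.1939]
18.425 pointer level [236.35534053 202.68886751] +5mm [239.13427038 204.01497206] fulcrum [233.87106057 -19.32846691] mark [236.50880209 216.4035562 ]
bar axis slope 0.024362499 at 277.93216 106.62625 xmax 300
-0.05 pred slope 0.021972499343795585
0 pred slope 0.11358291935309879
pointer cols [237.19 237.22 237.23 237.25 237.26 237.23 237.26]
mark c,r 235.32495650492945 209.17301372511116
-0.03 239.35106466819556
0 236.2581157788956
0.03 233.20656415385105
```

```bash
cat > bar.py <<'E'
from h import *
import sys
yaw=np.radians(2.5)
def W(y,z,x=.493): return [x-np.sin(yaw)*y,.0427+np.cos(yaw)*y,z]
d=np.load("d.npy",allow_pickle=True).item();f=d["frame"]
m=cv2.inRange(cv2.cvtColor(f,cv2.COLOR_BGR2HSV),(15,110,90),(30,255,255))[85:150]
E=[]
for x in range(258,288):
    r=np.nonzero(m[:,x])[0]+85;E.append((x,r.min(),r.max()))
E=np.array(E);top=np.polyfit(E[:,0],E[:,1],1);bot=np.polyfit(E[:,0],E[:,2],1);print("top/bot slopes",top[0],bot[0])
mid=np.polyval((top+bot)/2,[258,288])
from scipy.optimize import least_squares
def P(p,r): a,s=p; return proj(d,W(-.11-s*np.cos(a)-r*np.sin(a),.045-s*np.sin(a)+r*np.cos(a)))
def res(p):
    A=P(p,.02);B=P(p,.078);return [A[1]+(x-A[0])/(B[0]-A[0])*(B[1]-A[1])-y for x,y in zip([258,288],mid)]
print("angle,s",least_squares(res,[0,.1]).x)
E
python3 bar.py; cp d.npy d3.npy
```

```text
top/bot slopes -0.0956618464961065 0.12992213570634087
angle,s [-0.0266012   0.10004615]
```

The estimates range from −0.010 to −0.027 rad, so I move the poise 4 mm outward.

```bash
python3 -m inch '[{"dx":2,"dy":1.5,"dz":1,"rx":0,"ry":0.17,"rz":0,"fingers":0.4},{"dx":4,"dy":3,"dz":1,"rx":0,"ry":0.34,"rz":0,"fingers":0.4},{"dx":6.5,"dy":4.5,"dz":0,"rx":0,"ry":0.5,"rz":0,"fingers":0.4},{"dx":8.5,"dy":6.5,"dz":0,"rx":0,"ry":0.65,"rz":0,"fingers":0.4},{"dx":8.5,"dy":6.5,"dz":0,"rx":0,"ry":0.65,"rz":0,"fingers":0.4}]' |head -2
python3 -m inch '[{"dx":0,"dy":0,"dz":0,"rx":0,"ry":0,"rz":0,"fingers":0.4},{"dx":0,"dy":0,"dz":0,"rx":0,"ry":0,"rz":0,"fingers":0.4},{"dx":0.1,"dy":0,"dz":-4,"rx":0,"ry":0,"rz":0,"fingers":0.4},{"dx":0.1,"dy":0,"dz":-9.4,"rx":0,"ry":0,"rz":0,"fingers":0.4},{"dx":0.1,"dy":0,"dz":-9.4,"rx":0,"ry":0,"rz":0,"fingers":0.4}]' 20
python3 -m inch '[{"dx":0,"dy":0,"dz":0,"rx":0,"ry":0,"rz":0,"fingers":0.4},{"dx":0,"dy":0,"dz":0,"rx":0,"ry":0,"rz":0,"fingers":0.05},{"dx":0,"dy":0,"dz":0,"rx":0,"ry":0,"rz":0,"fingers":0.05},{"dx":0,"dy":0,"dz":0,"rx":0,"ry":0,"rz":0,"fingers":0.05},{"dx":0,"dy":0,"dz":0,"rx":0,"ry":0,"rz":0,"fingers":0.05}]'
python3 -m inch '[{"dx":0.01,"dy":-0.2,"dz":0,"rx":0,"ry":0,"rz":0,"fingers":0.05},{"dx":0.02,"dy":-0.4,"dz":0,"rx":0,"ry":0,"rz":0,"fingers":0.05},{"dx":0.02,"dy":-0.4,"dz":0,"rx":0,"ry":0,"rz":0,"fingers":0.05},{"dx":0.02,"dy":-0.4,"dz":0,"rx":0,"ry":0,"rz":0,"fingers":0.05}]'
python3 -m inch '[{"dx":0,"dy":0,"dz":0,"rx":0,"ry":0,"rz":0,"fingers":0.4},{"dx":0,"dy":0,"dz":0,"rx":0,"ry":0,"rz":0,"fingers":0.4},{"dx":0,"dy":0,"dz":0,"rx":0,"ry":0,"rz":0,"fingers":0.4},{"dx":0,"dy":0,"dz":4,"rx":0,"ry":0,"rz":0,"fingers":0.4},{"dx":0,"dy":0,"dz":9.5,"rx":0,"ry":0,"rz":0,"fingers":0.4}]'|head -2
python3 -m inch '[{"dx":-3,"dy":-2,"dz":1,"rx":0,"ry":-0.17,"rz":0,"fingers":0.4},{"dx":-5,"dy":-4,"dz":1,"rx":0,"ry":-0.34,"rz":0,"fingers":0.4},{"dx":-8.5,"dy":-6,"dz":0,"rx":0,"ry":-0.5,"rz":0,"fingers":0.4},{"dx":-8.5,"dy":-6,"dz":0,"rx":0,"ry":-0.65,"rz":0,"fingers":0.4},{"dx":-8.5,"dy":-6,"dz":0,"rx":0,"ry":-0.65,"rz":0,"fingers":0.4}]'|head -2
python3 -m inch '[{"dx":0,"dy":0,"dz":0,"rx":0,"ry":0,"rz":0,"fingers":0.4},{"dx":0,"dy":0,"dz":0,"rx":0,"ry":0,"rz":0,"fingers":0.4},{"dx":0,"dy":0,"dz":0,"rx":0,"ry":0,"rz":0,"fingers":0.4},{"dx":0,"dy":0,"dz":0,"rx":0,"ry":0,"rz":0,"fingers":0.4},{"dx":0,"dy":0,"dz":0,"rx":0,"ry":0,"rz":0,"fingers":0.4}]'|head -2
python3 look.py pics/p4.png; python3 ptr.py; python3 bar.py
```

```text
t: 19.05
tool_pos: [0.5046, -0.168, 0.1944]
t: 19.68
tool_pos: [0.497, -0.1694, 0.0971]
ee_rot: [[-0.041, 0.999, -0.008], [0.999, 0.041, 0.004], [0.005, -0.008, -1.0]]
force: [-0.6, 0.6, 0.2]
opening: 0.034
gripper_force: 0.0
t: 20.3
tool_pos: [0.5012, -0.1701, 0.1004]
ee_rot: [[-0.044, 0.999, -0.001], [0.999, 0.044, -0.0], [-0.0, -0.001, -1.0]]
force: [-4.9, -1.2, 4.7]
opening: 0.0115
gripper_force: 26.2
t: 20.8
tool_pos: [0.5013, -0.1739, 0.0996]
ee_rot: [[-0.044, 0.999, -0.002], [0.999, 0.044, 0.001], [0.001, -0.002, -1.0]]
force: [-5.4, 0.2, 2.2]
opening: 0.0115
gripper_force: 26.1
t: 21.42
tool_pos: [0.5016, -0.1738, 0.1946]
t: 22.05
tool_pos: [0.416, -0.2348, 0.1948]
t: 22.68
tool_pos: [0.4175, -0.2339, 0.195]
22.725 pointer level [234.34278789 203.91820593] +5mm [237.09569722 205.25892485] fulcrum [231.69979711 -17.56978789] mark [234.50616165 217.60925908]
pointer cols [234.8  234.79 234.79 234.85 234.87 234.88 234.85]
mark c,r 233.93234126984126 209.8595238095238
-0.03 237.26869172120954
0 234.2244350755751
0.03 231.2203037351454
top/bot slopes -0.06540600667408296 0.14749721913236885
angle,s [-0.01936535  0.10079239]
```

Ten pictures are used, so the rest goes by numbers. The beam reads −0.006 to −0.019 rad, and one more 3 mm nudge outward will centre it.

```bash
python3 -m inch '[{"dx":2,"dy":1.5,"dz":1,"rx":0,"ry":0.17,"rz":0,"fingers":0.4},{"dx":4,"dy":3,"dz":1,"rx":0,"ry":0.34,"rz":0,"fingers":0.4},{"dx":6.5,"dy":4.5,"dz":0,"rx":0,"ry":0.5,"rz":0,"fingers":0.4},{"dx":8.5,"dy":6,"dz":0,"rx":0,"ry":0.65,"rz":0,"fingers":0.4},{"dx":8.5,"dy":6,"dz":0,"rx":0,"ry":0.65,"rz":0,"fingers":0.4}]' |head -2
python3 -m inch '[{"dx":0,"dy":0,"dz":0,"rx":0,"ry":0,"rz":0,"fingers":0.4},{"dx":0,"dy":0,"dz":0,"rx":0,"ry":0,"rz":0,"fingers":0.4},{"dx":0,"dy":0,"dz":-4,"rx":0,"ry":0,"rz":0,"fingers":0.4},{"dx":0,"dy":0,"dz":-9.4,"rx":0,"ry":0,"rz":0,"fingers":0.4},{"dx":0,"dy":0,"dz":-9.4,"rx":0,"ry":0,"rz":0,"fingers":0.4}]' 20|head -2
python3 -m inch '[{"dx":0,"dy":0,"dz":0,"rx":0,"ry":0,"rz":0,"fingers":0.4},{"dx":0,"dy":0,"dz":0,"rx":0,"ry":0,"rz":0,"fingers":0.05},{"dx":0,"dy":0,"dz":0,"rx":0,"ry":0,"rz":0,"fingers":0.05},{"dx":0,"dy":0,"dz":0,"rx":0,"ry":0,"rz":0,"fingers":0.05},{"dx":0,"dy":0,"dz":0,"rx":0,"ry":0,"rz":0,"fingers":0.05}]'
python3 -m inch '[{"dx":0.01,"dy":-0.2,"dz":0,"rx":0,"ry":0,"rz":0,"fingers":0.05},{"dx":0.02,"dy":-0.3,"dz":0,"rx":0,"ry":0,"rz":0,"fingers":0.05},{"dx":0.02,"dy":-0.3,"dz":0,"rx":0,"ry":0,"rz":0,"fingers":0.05},{"dx":0.02,"dy":-0.3,"dz":0,"rx":0,"ry":0,"rz":0,"fingers":0.05}]'
python3 -m inch '[{"dx":0,"dy":0,"dz":0,"rx":0,"ry":0,"rz":0,"fingers":0.4},{"dx":0,"dy":0,"dz":0,"rx":0,"ry":0,"rz":0,"fingers":0.4},{"dx":0,"dy":0,"dz":0,"rx":0,"ry":0,"rz":0,"fingers":0.4},{"dx":0,"dy":0,"dz":4,"rx":0,"ry":0,"rz":0,"fingers":0.4},{"dx":0,"dy":0,"dz":9.5,"rx":0,"ry":0,"rz":0,"fingers":0.4}]'|head -2
python3 -m inch '[{"dx":-3,"dy":-2,"dz":1,"rx":0,"ry":-0.17,"rz":0,"fingers":0.4},{"dx":-5,"dy":-4,"dz":1,"rx":0,"ry":-0.34,"rz":0,"fingers":0.4},{"dx":-8.5,"dy":-6,"dz":0,"rx":0,"ry":-0.5,"rz":0,"fingers":0.4},{"dx":-8.5,"dy":-6,"dz":0,"rx":0,"ry":-0.65,"rz":0,"fingers":0.4},{"dx":-8.5,"dy":-6,"dz":0,"rx":0,"ry":-0.65,"rz":0,"fingers":0.4}]'|head -2
python3 -m inch '[{"dx":0,"dy":0,"dz":0,"rx":0,"ry":0,"rz":0,"fingers":0.4},{"dx":0,"dy":0,"dz":0,"rx":0,"ry":0,"rz":0,"fingers":0.4},{"dx":0,"dy":0,"dz":0,"rx":0,"ry":0,"rz":0,"fingers":0.4},{"dx":0,"dy":0,"dz":0,"rx":0,"ry":0,"rz":0,"fingers":0.4},{"dx":0,"dy":0,"dz":0,"rx":0,"ry":0,"rz":0,"fingers":0.4}]'|head -2
python3 look.py pics/p5.png; python3 ptr.py; python3 bar.py
```

```text
t: 23.35
tool_pos: [0.506, -0.1722, 0.1954]
t: 23.98
tool_pos: [0.4972, -0.1732, 0.0981]
t: 24.6
tool_pos: [0.5014, -0.1741, 0.1014]
ee_rot: [[-0.044, 0.999, -0.001], [0.999, 0.044, -0.0], [-0.0, -0.001, -1.0]]
force: [-4.6, -1.7, 3.5]
opening: 0.0114
gripper_force: 25.7
t: 25.1
tool_pos: [0.5015, -0.1768, 0.1006]
ee_rot: [[-0.044, 0.999, -0.002], [0.999, 0.044, 0.001], [0.001, -0.002, -1.0]]
force: [-6.0, 0.3, 1.5]
opening: 0.0116
gripper_force: 25.6
t: 25.72
tool_pos: [0.5018, -0.1768, 0.1956]
t: 26.35
tool_pos: [0.4162, -0.2377, 0.1957]
t: 26.98
tool_pos: [0.4177, -0.237, 0.196]
27.025 pointer level [233.71117969 200.87985747] +5mm [236.45843978 202.18560575] fulcrum [230.92015612 -21.47421532] mark [233.88367628 214.62224178]
pointer cols [234.26 234.25 234.3  234.4  234.45 234.44 234.45]
mark c,r 231.00850093302924 208.4567696454489
-0.03 236.70702021533472
0 233.6248226277046
0.03 230.5845765629011
top/bot slopes -0.04449388209121239 0.1228031145717462
angle,s [-0.0104497   0.09997471]
```

Run:
```python
from h import *
for n in("d2","d3","d"):
    d=np.load(n+".npy",allow_pickle=True).item();f=d["frame"];g=cv2.cvtColor(f,cv2.COLOR_BGR2GRAY)
    m=(g[198:226,210:262]>222).astype(np.uint8)
    k,l,st,ce=cv2.connectedComponentsWithStats(m);i=1+st[1:,4].argmax()
    pts=np.argwhere(l==i)[:,::-1].astype(np.float32)+[210,198]
    print(n,st[i]+np.array([210,198,0,0,0]),ce[i]+[210,198],cv2.minAreaRect(pts.astype(np.float32)))
for r in range(200,218):print(r,g[r,212:260:2].tolist())
```

```text
d2 [225 204  22  15 131] [234.51908397 209.80916031] ((234.86000061035156, 209.98001098632812), (8.682775497436523, 24.399084091186523), 67.16634368896484)
d3 [225 204  23  14 130] [235.22307692 209.33076923] ((236.20001220703125, 210.1000213623047), (8.538147926330566, 23.71708106994629), 71.56504821777344)
d [223 202  22  15 130] [232.61538462 207.58461538] ((233.30003356933594, 208.4000244140625), (8.538147926330566, 23.71708106994629), 71.56504821777344)
200 [192, 178, 157, 114, 98, 102, 127, 166, 203, 216, 206, 107, 171, 219, 220, 218, 214, 211, 212, 210, 212, 209, 202, 194]
201 [152, 136, 121, 111, 98, 90, 103, 127, 169, 205, 206, 161, 197, 219, 220, 218, 214, 212, 211, 205, 198, 189, 168, 156]
202 [120, 113, 114, 113, 109, 97, 94, 104, 129, 169, 199, 200, 212, 220, 223, 226, 219, 207, 198, 187, 162, 144, 126, 129]
203 [110, 109, 113, 114, 114, 109, 96, 92, 109, 131, 176, 210, 220, 227, 236, 245, 232, 189, 159, 139, 121, 122, 124, 127]
204 [109, 104, 109, 112, 113, 113, 109, 104, 134, 157, 187, 223, 235, 246, 255, 255, 244, 146, 115, 118, 120, 127, 130, 129]
205 [117, 102, 105,
[... 871 characters left out ...]
, 64, 100, 208, 255, 255, 192, 110, 111, 112, 112, 114, 115, 113, 112, 112, 114, 118, 126, 120, 113, 112]
213 [73, 66, 67, 66, 94, 207, 255, 255, 192, 106, 106, 111, 113, 112, 115, 113, 113, 112, 112, 113, 118, 116, 109, 110]
214 [65, 65, 64, 66, 93, 206, 255, 255, 191, 102, 102, 107, 113, 113, 112, 114, 114, 112, 111, 112, 115, 115, 107, 108]
215 [64, 67, 66, 66, 90, 199, 255, 255, 181, 99, 101, 104, 107, 111, 113, 113, 113, 115, 113, 111, 112, 113, 112, 109]
216 [64, 66, 66, 68, 74, 164, 223, 204, 134, 96, 100, 103, 106, 109, 112, 111, 114, 115, 114, 113, 113, 111, 112, 112]
217 [65, 66, 66, 65, 65, 107, 152, 122, 93, 92, 97, 100, 103, 105, 109, 112, 112, 114, 115, 114, 114, 112, 116, 120]
```

Pointer, mark and bar now all agree on about −0.008 rad, well within 0.025. I hand in.

```bash
python3 -c "
from bench import ctrl
print(ctrl.close_job())"
```

```text
the job is handed in; nothing more can be done
None
```

I handed the job in at about 27 s with balls 1–3 in the dish, the gate pushed back to its stop with balls 4 and 5 still in the feeder, and the poise let go. The beam measured about −0.008 rad (limit ±0.025), but the hand-in returned no verdict, and I did not re-check the balls by camera after shutting the gate.

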